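# Stack the controller units on their dock

## Robot

A 6-joint arm with a two-finger parallel gripper is mounted at the origin on a cart in front of the work surface, level with it; the furniture and walls round the work are solid. World frame = base frame: x ahead of the robot, y to its left, z up, the work surface at z = 0. Lengths are in m, angles in rad, forces in N, time in s.
With the tool pointing down it reaches from about 0.35 to 0.725 m from the base axis. Payload 4.3 kg.
Tool frame: the origin (TCP) lies at the centre of the arm's flange, where the gripper is bolted on; the fingertips stand 173 mm ahead of it and the grasp point (between the pads) lies 155 mm ahead of it; z points along the fingers, y is the line along which they close (so a half turn about z gives the same grasp; the last joint's range is limited). The gripper opens to 85 mm and grips with 20 to 120 N. Pads are 22 mm wide; open, the fingers measure 114 mm over their backs; the gripper's body (76 mm by 85 mm) begins 54 mm behind the grasp point. The pads swing forward as they close: fully open they stand 13 mm farther back than shut.
Start: joints at [-1.239, 0.377, 0.081, 1.274, 0, 1.46], TCP at [0.246, -0.52, 0.405] pointing down, gripper open.
Joint ranges: [-2.72, 2.72], [-0.84, 1.66], [-1.02, 1.22], [-1.77, 2.12], [-1.37, 1.28], [-3.14, 3.14]. Speed limits (rad/s): [2.57, 2.57, 3.14, 3.14, 3.14, 3.14].

## Interface

Orientations are given as a rotation vector (axis times angle).
In Python, from bench import manip gives the robot as it stands. Calls block until the motion is done:
- manip.move_ptp(position, orientation): joint-space move of the TCP to a pose.
- manip.move_linear(position, frame=None, speed=0.15): straight line of the TCP; frame=None keeps the orientation; speed is the mean speed in m/s.
- manip.move_joints(angles): joint-space move.
- manip.set_gripper(opening, f_grip=None): finger opening in m; f_grip is the grip in N (None keeps the last); returns when the fingers have stopped.
- manip.sleep(seconds).
- manip.solve_ik(position, orientation): joint angles nearest the present ones, or None.
- manip.observe(): the state.
- manip.camera(name): name is "scene" or "top"; returns (picture, depth): 384x512x3 uint8, blue, green, red; 384x512 float32, m along the optical axis (not along the pixel's ray), 0 where there is no reading.
- manip.get_calibration(name): a dict with "intrinsics" (3x3 intrinsics, pixels), "world_to_cam" (4x4, takes a point from world to camera coordinates). Camera axes: x right, y up, looking along -z (the intrinsics and any distortion apply to the point x, -y, -z); pixel columns grow to the right and rows downward; lengths in m; the calibration is good to about 2 mm. A picture is of the moment at which its call begins. get_calibration takes no time and is no camera call.
A pose or a line that the arm cannot do raises manip.PlanningError and nothing moves.
- manip.close_job(): hands the job in; it is judged then, once.
The state is a dict: "t": time; "joint_positions": joint angles; "joint_vel": joint speeds; "joint_efforts": joint torques, N m; "tcp_pos": TCP position; "tool_rot": TCP orientation; "force": force on the tool from outside, world axes, zero at the start; "wrist_torque": the same for the moment, N m; "opening": finger opening in m; "finger_force": force on a finger pad.
Only numpy, scipy, OpenCV 4.12 (cv2) and the standard library are available. Lean on these libraries where they do the work, as an engineer would, in place of code of your own. Each camera call takes 0.05 s, during which the arm holds its last target. There are 200 camera calls.

## Task

Put the stacked controller together on its dock: the power unit (the longest) first, then the drive unit, then the interface unit and last the cover, each turned the right way round so that its lugs drop fully into the pockets of the one below and it sits flat. Leave the heat sink and the two relays where they are, and let go of everything at the end.

Things in the scene. Friction and masses are not known exactly. Their poses are not given: they have to be found in the camera images.
- dock: Low base plate fixed to the bench, 140 x 84 x 18 mm, bright deck with three dark square pockets 14 x 14, 8 deep: one at x +20, y 0, two at x -20, y +/-15; three brass stubs on the -x end. All units have such pockets on top and matching 6 mm lugs below (11 mm wide at the root, 6 at the tip). Origin: underside centre; x towards the single pocket, z up. Power unit seated: origins 12 mm apart in z, x axes agree.
- power_unit: Longest unit: 120 (x) x 62 (y) mm, bright deck, dark body, cooling fins on both ends (3 mm proud), 0.3 kg. Stands on its lugs, body z 6 to 40; take it across the 62 mm. Origin: footprint centre at the lug tips; x towards the single pocket and lug (x +20, y 0; the other two at x -20, y +/-15), z up. Seated drive unit: its origin 34 mm above this one, same x direction.
- drive_unit: Second longest: 102 (x) x 58 (y) mm, grey deck, black body, five screw terminals on the -x end, 0.22 kg. Stands on its lugs, body z 6 to 36; take it across the 58 mm. Origin: footprint centre at the lug tips; x towards the single pocket and lug (x +20, y 0; the other two at x -20, y +/-15), z up. Seated interface unit: its origin 30 mm above this one, same x direction.
- io_unit: Interface unit: 84 (x) x 54 (y) mm, plain grey, two metal sockets on the -x end, 0.16 kg. Stands on its lugs, body z 6 to 32; take it across the 54 mm. Origin: footprint centre at the lug tips; x towards the single pocket and lug (x +20, y 0; the other two at x -20, y +/-15), z up. Seated cover: its origin 26 mm above this one, same x direction.
- cover: Metal plate 66 (x) x 50 (y) mm, z 6 to 16, no pockets; black grip bar on top, 36 long (x), 14 thick (y), z 16 to 44: take it across the 14 mm. 0.1 kg. One dark round cap at the +x end of the plate, two at the -x end. Stands on lugs like the units' (one at x +20, y 0, two at x -20, y +/-15). Origin: footprint centre at the lug tips; z up.
- heat_sink: Bystander: a bright finned heat sink, 80 x 60 x 32 mm, loose. Origin: centre of its underside. Not part of the stack.
- relay_a: Bystander: a small cream-coloured plug-in relay standing upright, 22 x 28 x 34 mm, loose. Origin: centre of its underside.
- relay_b: Bystander: a small blue-grey plug-in relay standing upright, 22 x 28 x 34 mm, loose. Origin: centre of its underside.

How it is judged:
On the way, in this order (a step that is already met when the one before it is completed fails the run):
1. the power unit is seated on the dock and let go (horizontal distance between power_unit and dock below 0.006 m and z of power_unit in the frame of dock between 0.009 and 0.015 m and angle between the x axis of power_unit and the x axis of dock, either way round below 0.12 rad and angle between power_unit's own z axis and vertical below 0.06 rad and contact force between power_unit and the fingers below 0.1 N), for 0.2 s.
2. the drive unit is seated on the power unit and let go (horizontal distance between drive_unit and power_unit below 0.006 m and z of drive_unit in the frame of power_unit between 0.031 and 0.037 m and angle between the x axis of drive_unit and the x axis of power_unit, either way round below 0.12 rad and angle between drive_unit's own z axis and vertical below 0.06 rad and contact force between drive_unit and the fingers below 0.1 N), for 0.2 s.
3. the interface unit is seated on the drive unit and let go (horizontal distance between io_unit and drive_unit below 0.006 m and z of io_unit in the frame of drive_unit between 0.027 and 0.033 m and angle between the x axis of io_unit and the x axis of drive_unit, either way round below 0.12 rad and angle between io_unit's own z axis and vertical below 0.06 rad and contact force between io_unit and the fingers below 0.1 N), for 0.2 s.
4. the cover is seated on the interface unit and let go (horizontal distance between cover and io_unit below 0.006 m and z of cover in the frame of io_unit between 0.023 and 0.029 m and angle between the x axis of cover and the x axis of io_unit, either way round below 0.12 rad and angle between cover's own z axis and vertical below 0.06 rad and contact force between cover and the fingers below 0.1 N), for 0.2 s.
At the end, for the whole second after the job is handed in: Power unit on the dock, drive unit on it, interface unit on that, cover on top; each centred on the one below within 6 mm, at its seated height within 3 mm (lugs in the pockets), lined up with it within 0.12 rad, upright within 0.06 rad, all let go and at rest (all of step 1 and all of step 2 and all of step 3 and all of step 4 and linear speed of each of power_unit, drive_unit, io_unit, cover below 0.02 m/s); the robot touches nothing.
It fails at once if the heat sink is moved more than 30 mm (distance of heat_sink from where it was at the start of the episode above 0.03 m).
It fails at once if the cream relay is moved more than 30 mm (distance of relay_a from where it was at the start of the episode above 0.03 m).
It fails at once if the blue-grey relay is moved more than 30 mm (distance of relay_b from where it was at the start of the episode above 0.03 m).
It also fails if it takes over 118 s, if anything falls off the work surface, if the arm or the gripper's body presses on something with over 40 N, if the wrist force passes 120 N, or if a joint passes its speed limit or range.

## Working session

There is one attempt and no reset: what is moved stays moved. The work goes in short steps, each a Python script; the robot and the scene stay as the last script left them, time stands still between calls to the robot, and variables do not carry over. Pictures are saved under pics/ and viewed, at most 14 in all, crops included, and the job is handed in when it is done.

```bash
mkdir -p pics
python3 - <<'E'
from bench import manip
import cv2,numpy as np
for n in("scene","top"):
    p,d=manip.camera(n);cv2.imwrite(f"pics/{n}0.png",p);np.savez(f"{n}0.npz",p=p,d=d)
    c=manip.get_calibration(n);print(n,{k:np.round(v,4).tolist() if not isinstance(v,str) else v for k,v in c.items()},(d>0).mean())
o=manip.observe();print(o)
E
```

```text
scene {'intrinsics': [[390.0859, 0.0, 253.2905], [0.0, 390.0859, 191.8781], [0.0, 0.0, 1.0]], 'world_to_cam': [[-0.8529, -0.5218, -0.018, 0.4704], [0.3738, -0.6343, 0.6767, -0.2132], [-0.3645, 0.5704, 0.736, -0.738], [0.0, 0.0, 0.0, 1.0]]} 0.9961598714192709
top {'intrinsics': [[381.9773, 0.0, 257.4542], [0.0, 381.9773, 187.7938], [0.0, 0.0, 1.0]], 'world_to_cam': [[0.0183, -0.9997, 0.0187, -0.0245], [0.9814, 0.0215, 0.191, -0.5107], [-0.1913, 0.0149, 0.9814, -0.9771], [0.0, 0.0, 0.0, 1.0]]} 0.9960683186848959
{'t': 0.1, 'joint_positions': array([-1.23929874e+00,  3.77974746e-01,  7.97707507e-02,  1.27439636e+00,
       -2.20205118e-06,  1.46055739e+00]), 'joint_vel': array([-1.15827757e-03, -1.62496452e-03,  3.04133491e-03, -8.53610970e-04,
       -4.00092964e-05, -1.42867742e-03]), 'joint_efforts': array([ 1.99338383e-04, -4.64693856e+01,  2.70582408e+01,  1.20215796e-02,
       -2.33947212e-04, -4.70776442e-06]), 'tcp_pos': array([ 0.2457665 , -0.51953107,  0.40386709]), 'tool_rot': array([-3.06352661e+00, -6.87857544e-01,  3.16114920e-04]), 'force': array([-0.3145056 ,  0.20659892, -0.17015377]), 'wrist_torque': array([ 0.00041094,  0.01891959, -0.0012777 ]), 'finger_force': 0.0, 'opening': 0.08552441962658289}
```

View pics/top0.png

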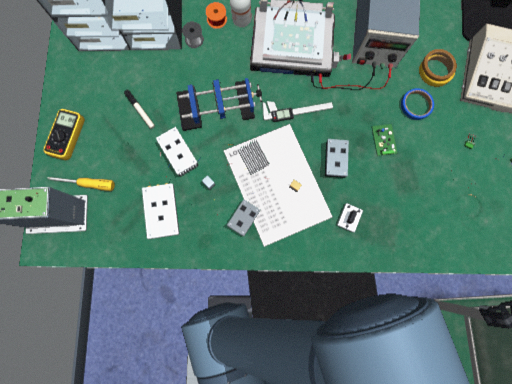

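View pics/scene0.png

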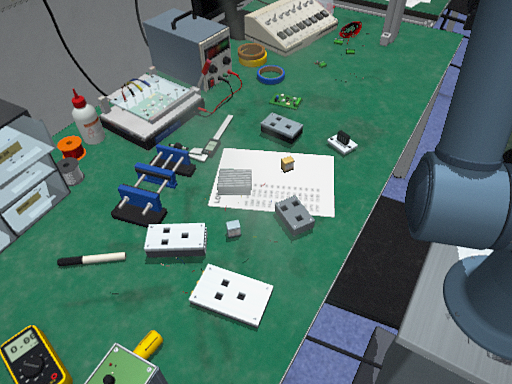

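Top view: dock about (160,210), power unit (177,151), drive unit (337,158), io unit (242,218), cover (350,217), relays (208,182) and (295,185). I'll zoom in and use the depth for heights.

```bash
cat > h.py <<'E'
import numpy as np,cv2
from bench import manip
def ray(n,uv):
    c=manip.get_calibration(n);K=c["intrinsics"];T=np.array(c["world_to_cam"])
    uv=np.atleast_2d(uv).astype(float);q=np.c_[uv,np.ones(len(uv))]@np.linalg.inv(K).T
    d=np.c_[q[:,0],-q[:,1],-q[:,2]]@T[:3,:3]
    return -T[:3,:3].T@T[:3,3],d
def onplane(n,uv,z):
    o,d=ray(n,uv);return o+d*((z-o[2])/d[:,2])[:,None]
def cloud(n,dep):
    v,u=np.indices(dep.shape);o,d=ray(n,np.c_[u.ravel(),v.ravel()])
    return (o+d*dep.ravel()[:,None]).reshape(*dep.shape,3)
E
python3 - <<'E'
from h import *
z=np.load("top0.npz");p,d=z["p"],z["d"]
W=cloud("top",d);np.save("W.npy",W)
a=p[110:260,130:380]
cv2.imwrite("pics/topz.png",cv2.resize(a,None,fx=3.2,fy=3.2,interpolation=cv2.INTER_CUBIC))
for nm,u,v in [("dock",168,222),("pow",168,140),("pow",190,165),("drive",337,145),("drive",337,172),("io",250,208),("io",238,228),("cover",343,226),("cov",350,215),("stripes",255,155),("bench",300,110),("bench",110,230),("ra",295,184),("rb",208,181),("grn",55,205)]: print(nm,W[v,u].round(4))
m=((W[...,2]>0.012)&(W[...,2]<.06)).astype(np.uint8)[100:250,20:400]
n,l,s,c=cv2.connectedComponentsWithStats(m)
for i in range(1,n):
    if s[i,4]>60:print(s[i]+[20,100,0,0,0],np.median(W[100:250,20:400][l==i],0).round(3))
E
```

```text
dock [0.4174 0.2262 0.0178]
pow [0.6428 0.236  0.0382]
pow [0.5711 0.1704 0.0448]
drive [ 0.6398 -0.2341  0.038 ]
drive [ 0.5622 -0.2323  0.0385]
io [0.458  0.0046 0.0345]
io [0.4037 0.0355 0.0317]
cover [ 0.4164 -0.2509  0.0149]
cov [ 0.4435 -0.2637  0.0432]
stripes [ 0.6076 -0.006   0.0304]
bench [ 0.7523 -0.1346  0.0101]
bench [0.3938 0.3858 0.0029]
ra [ 0.5268 -0.1171  0.0343]
rb [0.5306 0.1212 0.0313]
grn [0.4366 0.4571 0.1697]
[130 100  24  28 165] [0.73  0.32  0.016]
[177 100  25  30 433] [0.716 0.192 0.017]
[197 100  20  15  63] [0.729 0.137 0.042]
[224 100  32  19 294] [0.745 0.025 0.018]
[271 107  23  14 159] [ 0.737 -0.082  0.014]
[  44  109   40   50 1260] [0.655 0.528 0.033]
[ 156  127   42   49 1021] [0.611 0.209 0.041]
[238 139  32  34 506] [ 0.606 -0.003  0.028]
[325 139  24  39 833] [ 0.603 -0.232  0.036]
[202 175  13  14  97] [0.528 0.121 0.034]
[ 48 177  66  14 392] [0.521 0.433 0.025]
[289 179  13  13  95] [ 0.524 -0.117  0.034]
[ 142  183   37   55 1575] [0.448 0.251 0.019]
[ 20 197  65  31 329] [0.42  0.46  0.036]
[227 199  34  37 643] [0.433 0.022 0.032]
[338 203  25  29 430] [ 0.441 -0.267  0.017]
```

View pics/topz.png

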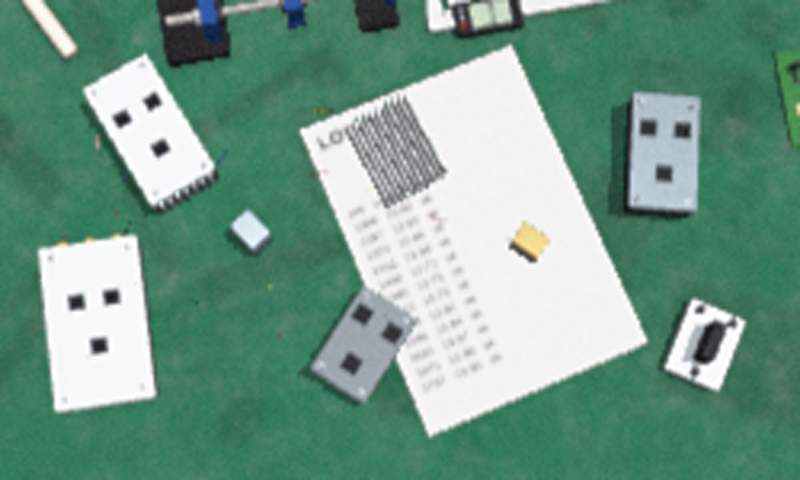

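The zoom shows three pockets per unit (for example the dock at (77,302), (111,297) and (99,346) in the crop), with the single pocket towards the robot on every unit. The cover has one cap at (695,372) and two at (696,303) and (733,322). The striped block on the paper is the heat sink. Next I'll measure from the pocket centroids in both views.

```bash
cat >> h.py <<'E'
TOP=dict(dock=.018,power=.040,drive=.036,io=.032,cover=.016)
def proj(n,P):
    c=manip.get_calibration(n);T=np.array(c["world_to_cam"]);q=T[:3,:3]@P+T[:3,3]
    k=np.asarray(c["intrinsics"])@np.array([q[0],-q[1],-q[2]]);return k[:2]/k[2]
def pockets(n,img,xy,z,r=0.05,lo=8):
    """three dark blobs on the deck near world xy -> (centre, yaw)"""
    u,v=proj(n,np.array([*xy,z]));s=8;h=26
    x0,y0=int(u)-h,int(v)-h
    g=cv2.cvtColor(img,cv2.COLOR_BGR2GRAY)[y0:y0+2*h,x0:x0+2*h]
    g=cv2.resize(g,None,fx=s,fy=s,interpolation=cv2.INTER_CUBIC)
    best=None
    for th in range(60,150,6):
        N,l,st,c=cv2.connectedComponentsWithStats((g<th).astype(np.uint8))
        w=onplane(n,(c+.5)/s-.5+[x0,y0],z)
        px=(.0026*1000/s)**2
        k=[i for i in range(1,N) if 8*64<st[i,4]<55*64 and np.linalg.norm(w[i,:2]-xy)<r]
        from itertools import permutations
        for a in permutations(k,3):
            S,A,B=w[a[0],:2],w[a[1],:2],w[a[2],:2]
            M=(A+B)/2;e=abs(np.linalg.norm(S-M)-.04)+abs(np.linalg.norm(A-B)-.03)+abs((S-M)@(A-B))/.04
            if best is None or e<best[0]: best=(e,(S+M)/2,np.arctan2(*(S-M)[::-1]),th)
    return best
E
python3 - <<'E'
from h import *
ap=dict(dock=(.448,.251),power=(.611,.209),drive=(.603,-.232),io=(.433,.022))
for n in("top","scene"):
    p=np.load(n+"0.npz")["p"]
    for k,xy in ap.items():
        b=pockets(n,p,np.array(xy),TOP[k]);print(n,k,b and (round(b[0],4),b[1].round(4),round(b[2],4),b[3]))
p=np.load("top0.npz")["p"];g=cv2.resize(p[190:245,325:375],None,fx=8,fy=8,interpolation=cv2.INTER_CUBIC)
hsv=cv2.cvtColor(g,cv2.COLOR_BGR2HSV);m=((hsv[...,1]<60)&(hsv[...,2]>100)).astype(np.uint8)
c=max(cv2.findContours(m,0,1)[0],key=cv2.contourArea);q=cv2.boxPoints(cv2.minAreaRect(c))
w=onplane("top",(q+.5)/8-.5+[325,190],.016);print("cover",w[:,:2].mean(0),w[:,:2],np.linalg.norm(np.diff(w,axis=0),axis=1))
cv2.imwrite("pics/cov.png",g)
R=lambda y:(__import__("scipy.spatial.transform",fromlist=["Rotation"]).Rotation.from_euler("z",y)*__import__("scipy.spatial.transform",fromlist=["Rotation"]).Rotation.from_rotvec([np.pi,0,0])).as_rotvec()
for y in (0,1.57,3.14,-1.57):
  print(y,[ (lambda q:None if q is None else np.round(q,2))(manip.solve_ik(np.array([*ap[k],.25]),R(y))) for k in ("dock","drive")])
E
```

```text
top dock (np.float64(0.0002), array([0.4486, 0.2506]), np.float64(-2.9659), 72)
top power (np.float64(0.0001), array([0.6142, 0.2117]), np.float64(-2.5661), 108)
top drive (np.float64(0.0003), array([ 0.6063, -0.2346]), np.float64(3.0877), 138)
top io (np.float64(0.0002), array([0.4336, 0.0218]), np.float64(2.5906), 78)
scene dock (np.float64(0.0003), array([0.4478, 0.2502]), np.float64(-2.9671), 144)
scene power (np.float64(0.0002), array([0.6129, 0.2112]), np.float64(-2.5623), 132)
scene drive (np.float64(0.0005), array([ 0.6042, -0.2346]), np.float64(3.0758), 84)
scene io (np.float64(0.0004), array([0.4325, 0.0211]), np.float64(2.5897), 108)
cover [ 0.44068848 -0.27040842] [[ 0.41727896 -0.23167223]
 [ 0.48322344 -0.2593196 ]
 [ 0.46388829 -0.30941417]
 [ 0.39836324 -0.28122766]] [0.07150561 0.0536965  0.0713303 ]
0 [array([ 0.39,  0.36, -0.37,  0.84,  0.  , -2.75]), array([-0.47,  0.6 ,  0.03,  1.  ,  0.  ,  2.68])]
1.57 [array([ 0.39,  0.36, -0.37,  0.84,  0.  ,  1.96]), array([-0.47,  0.6 ,  0.03,  1.  ,  0.  ,  1.11])]
3.14 [array([ 0.39,  0.36, -0.37,  0.84,  0.  ,  0.39]), array([-0.47,  0.6 ,  0.03,  1.  ,  0.  , -0.46])]
-1.57 [array([ 0.39,  0.36, -0.37,  0.84,  0.  , -1.18]), array([-0.47,  0.6 ,  0.03,  1.  ,  0.  , -2.04])]
```

View pics/cov.png

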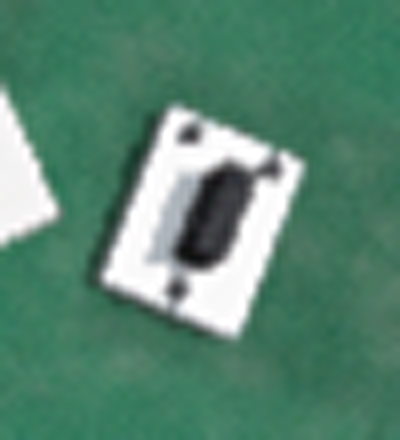

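```bash
cat >> h.py <<'E'
from scipy.spatial.transform import Rotation as Ro
def rot(y): return (Ro.from_euler("z",y)*Ro.from_rotvec([np.pi,0,0])).as_rotvec()
def near_pi(y): return np.pi+(y-np.pi+np.pi/2)%np.pi-np.pi/2
def show(s):
    o=manip.observe();print(s,"t%.1f"%o["t"],"p",o["tcp_pos"].round(4),"F",o["force"].round(1),"open %.4f"%o["opening"],"ff %.1f"%o["finger_force"]);return o
def pick(xy,yaw,gz,opening=.085,f=40):
    p=np.array([*xy,gz+.155]);up=np.array([0,0,.13])
    manip.set_gripper(opening)
    manip.move_ptp(p+up,rot(yaw));manip.move_linear(p,speed=.15)
    manip.set_gripper(0.0,f_grip=f);show("gripped")
    manip.move_linear(p+up,speed=.2);show("lifted")
def lower(xy,yaw,zs,gz):
    """zs = seated height of the part's origin; stops on force"""
    p=np.array([*xy,zs+gz+.155])
    manip.move_ptp(p+[0,0,.08],rot(yaw));manip.move_linear(p+[0,0,.009],speed=.1)
    F0=manip.observe()["force"][2]
    for dz in (.006,.004,.002,.0005,-.0005):
        manip.move_linear(p+[0,0,dz],speed=.03);dF=manip.observe()["force"][2]-F0
        if abs(dF)>25: break
    show("down dz %.4f dF %.1f"%(dz,dF))
def release(opening):
    manip.set_gripper(opening);p=manip.observe()["tcp_pos"]
    manip.move_linear(p+[0,0,.13],speed=.2);show("released")
E
python3 - <<'E'
from h import *
pick((.6136,.2115),near_pi(-2.564),.026)
lower((.4482,.2504),near_pi(-2.966),.012,.026)
E
```

```text
gripped t4.6 p [0.6143 0.2117 0.1825] F [-0.5 -0.2  6.2] open 0.0615 ff 44.0
lifted t5.4 p [0.6129 0.2113 0.3092] F [ 0.2 -0.  -2.8] open 0.0614 ff 44.2
down dz -0.0005 dF 18.7 t8.2 p [0.4481 0.2504 0.1945] F [-6.2 -1.8 15.8] open 0.0616 ff 46.4
```

Run:
```python
from h import *
release(.08)
manip.move_ptp(np.array([.60,-.2325,.33]),rot(near_pi(3.082)))
b={}
for n in("top","scene"):
    p,d=manip.camera(n)
    r=pockets(n,p,np.array((.448,.2504)),.052);print(n,r)
    if n=="top":cv2.imwrite("pics/p1.png",cv2.resize(p[100:260,130:380],None,fx=3,fy=3))
```

```text
released t9.3 p [0.448  0.2503 0.3216] F [-0.3  0.8 -0.2] open 0.0799 ff 0.0
top None
scene (np.float64(0.00019388228282101757), array([0.44708992, 0.25008979]), np.float64(-2.972238515626071), 126)
```

View pics/p1.png

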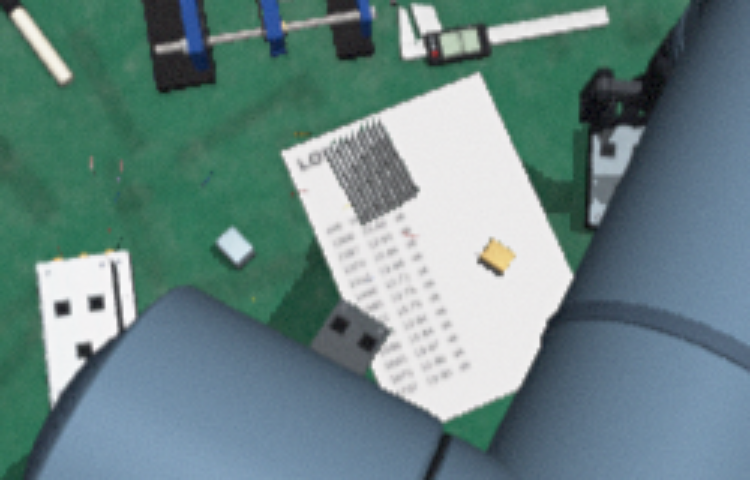

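The arm hides part of the top view. The scene view puts the power unit within 1 mm and 0.006 rad of the dock at seated height. Next is the drive unit.

Run:
```python
from h import *
Y=near_pi(-2.968)
pick((.6053,-.2346),near_pi(3.083),.026)
lower((.448,.2504),Y,.046,.026);release(.076)
manip.move_ptp(np.array([.433,.0215,.33]),rot(near_pi(2.590)))
p,d=manip.camera("scene");print(pockets("scene",p,np.array((.448,.2504)),.082));cv2.imwrite("pics/s2.png",p)
```

```text
gripped t13.1 p [ 0.6059 -0.2349  0.1824] F [-0.9  0.4  5.8] open 0.0574 ff 43.0
lifted t13.9 p [ 0.6047 -0.2343  0.3092] F [-0.6  0.2 -2.7] open 0.0575 ff 43.2
down dz -0.0005 dF 15.4 t17.9 p [0.448  0.2504 0.2284] F [-4.8 -1.9 13.3] open 0.0571 ff 45.1
released t19.0 p [0.4478 0.2503 0.3555] F [-0.2  0.3 -1. ] open 0.0756 ff 0.0
(np.float64(0.0002495531099738559), array([0.44677697, 0.25019412]), np.float64(-2.978473455200756), 90)
```

Run:
```python
from h import *
Y=near_pi(-2.972)
pick((.4331,.0215),near_pi(2.590),.025)
lower((.4476,.2504),Y,.076,.025);release(.072)
manip.move_ptp(np.array([.4407,-.2704,.33]),rot(near_pi(2.745)))
p,d=manip.camera("scene");print(pockets("scene",p,np.array((.448,.2504)),.108))
p,d=manip.camera("top");print(pockets("top",p,np.array((.448,.2504)),.108))
```

```text
gripped t21.9 p [0.4337 0.0215 0.1809] F [-0.3 -0.3  6.2] open 0.0530 ff 41.1
lifted t22.7 p [0.4325 0.0215 0.309 ] F [ 0.1 -0.5 -2. ] open 0.0534 ff 42.3
down dz -0.0005 dF 13.2 t25.7 p [0.4477 0.2505 0.2569] F [-4.  -1.9 11.5] open 0.0534 ff 43.9
released t26.9 p [0.4473 0.2503 0.3843] F [ 0.3  0.3 -1.2] open 0.0716 ff 0.0
(np.float64(0.00017934830735797308), array([0.44658527, 0.24980108]), np.float64(-2.96966166458625), 90)
(np.float64(0.0003525563681486847), array([0.44752693, 0.25046598]), np.float64(-2.9657025004319975), 144)
```

```bash
python3 - <<'E'
from h import *
pick((.4402,-.2704),near_pi(2.745),.037,.045)
lower((.4473,.2503),near_pi(-2.968),.102,.037);release(.04)
manip.move_ptp(np.array([.45,-.25,.40]),rot(np.pi))
show("end")
for n in("top","scene"):
    p,d=manip.camera(n);W=cloud(n,d);u,v=proj(n,np.array([.447,.25,.12])).astype(int)
    s=W[v-25:v+25,u-25:u+25].reshape(-1,3);print(n,np.histogram(s[:,2],[-.02,.03,.06,.09,.105,.114,.124,.14,.16])[0])
    cv2.imwrite(f"pics/e{n}.png",cv2.resize(p[max(v-60,0):v+60,max(u-70,0):u+70],None,fx=4,fy=4))
E
python3 -c "
import cv2;a,b=[cv2.resize(cv2.imread(f'pics/e{n}.png'),(400,343)) for n in('top','scene')]
cv2.imwrite('pics/end.png',cv2.hconcat([a,b]))"
```

```text
gripped t30.9 p [ 0.4406 -0.2707  0.1929] F [-0.6 -0.5  6. ] open 0.0138 ff 41.0
lifted t31.7 p [ 0.4398 -0.2701  0.3209] F [-0.6  0.1 -1.6] open 0.0130 ff 40.2
down dz -0.0005 dF 9.8 t35.7 p [0.4474 0.2504 0.295 ] F [-3.8 -1.8  9.8] open 0.0133 ff 41.9
released t36.9 p [0.447  0.2502 0.4221] F [ 0.5 -0.3  0.6] open 0.0403 ff 0.0
end t38.7 p [ 0.4503 -0.2493  0.4   ] F [ 0.2  0.5 -0.4] open 0.0398 ff 0.0
top [1240  195  256   59  202  418   29   91]
scene [819   1 155 169 359 708 104 175]
```

View pics/end.png

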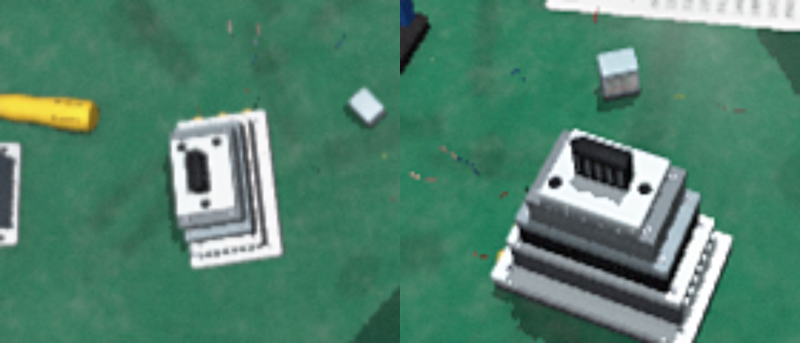

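The picture shows the full stack sitting flat and aligned on the dock, with the cover's single cap on the robot side (crop about (205,203)) above the single pockets. The height logged at release matches the seated height, so I'm handing it in.

```bash
python3 -c "
from bench import manip
print(manip.close_job())"
```

```text
the job is handed in; nothing more can be done
None
```

The power, drive and interface units and the cover are stacked on the dock and let go, each at its seated height by the arm's readings; the heat sink and relays were left alone, and the job was handed in after about 39 s on the robot's clock (no verdict was returned).

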